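# Lay the sharpening stone across the pull-out rest

## Task

Set up the sharpening stone: first pull both arms of the low steel rest all the way out by their posts. Then take the stone from its drying stand, where it stands on its long edge, turn it over onto a broad face on the free counter, take it again across its width and lay it gently, flat and square, across both arms so that it lies centred on the rubber pads and overhangs alike at both ends. Leave the tamper, the peeler and the green mug where they are.

Things in the scene. Friction and masses are not known exactly. Their poses are not given: they have to be found in the camera images.
- stone_rest: Low brushed-steel box fixed to the counter, 125 mm deep, 172 wide, 70 high; two aluminium arms slide out of its front along its -x. Origin: on the counter 60 mm before the box's front face, midway between the arms. x points into the box, away from the robot, y left along the stone as it shall lie, z up.
- rest_mid (a point): Point midway between the two rubber pads, level with their tops, when both arms are fully out: 58 mm above the counter, straight above the origin of stone_rest, same axes. The stone shall lie flat with its underside centred here, long axis along y.
- rest_arm_l (a joint): Left arm, at y = +50 mm of stone_rest: 0 m fully in, 0.09 fully out at a stop; starts 0 to 0.025 out, slides against about 2 N, stays where left. 18 mm wide, rubber pad 60 mm long (in the box at first), pad top 58 mm above the counter. Open gap between the arms: 82 mm.
- rest_arm_r (a joint): Right arm (at y = -50 mm of stone_rest): the same as the left.
- rest_arm_l_post (a point): On the axis of the upright steel post at the left arm's front end, the grip to pull it by: 12 mm thick (17 mm at foot and cap), from 56 to 97 mm above the counter; this point is 84 mm up and moves with the arm. Fully in, the axis is 22 mm in front of the box; fully out, 52 mm in front of rest_mid.
- rest_arm_r_post (a point): The same point on the right arm's post.
- drying_stand: Dark wooden plate 85 x 135 x 10 mm fixed to the counter, with four steel pins 8 mm thick rising to 34 mm, in two pairs at y = +-50 mm, 27 mm clear between the pins of a pair. Origin under its centre on the counter, z up. The stone stands between the pins, long axis along the stand's y. The counter in front of the stand, as far as its edge at world x = 0.37 m, is free.
- whetstone_center (a point): Centre of the grey stone, a block 55 x 150 x 23 mm (own x, y, z), 0.3 to 0.5 kg. At first on a long edge in the stand: x vertical, y (long) along the stand's y, centre 38 mm, top 65 mm above the counter; clear of the pins once lifted 30 mm. Flat, centre 12 mm up; on the arms 70. On edge on the open counter it stands free; a push near its top tips it flat. Either broad face may be up.
- tamper_center (a point): Bystander: coffee tamper, 58 mm wide and 82 high, black knob on a steel foot, standing behind; point 40 mm up.
- peeler_center (a point): Bystander: red peeler, 49 x 131 x 14 mm, lying on the counter between the rest and the stand; point half-way up.
- mug_1_center (a point): Bystander: low green and white mug, 65 mm across and 55 high, right of the rest; point half-way up.

How it is judged:
By the outcome, as a careful person would: the job done as asked, in the order asked, and still so for the second after the job is handed in, with the robot touching nothing.
It also fails if it takes over 67 s, if anything falls off the work surface, if the arm or the gripper's body presses on something with over 40 N, if the wrist force passes 120 N, or if a joint passes its speed limit or range.

## Robot

A 7-joint arm with a two-finger parallel gripper is mounted at the origin on a cart in front of the work surface, level with it; the furniture and walls round the work are solid. World frame = base frame: x ahead of the robot, y to its left, z up, the work surface at z = 0. Lengths are in m, angles in rad, forces in N, time in s.
With the tool pointing down it reaches from about 0.4 to 0.875 m from the base axis. Payload 19.3 kg.
Tool frame: the origin (TCP) lies at the very end of the fingers, on their centre line; the grasp point (between the pads) lies bot.tcp_to_grasp behind it (bot.tcp_to_grasp is the distance from the TCP to the grasp point, in m); z points along the fingers, y is the direction in which the jaws open and shut (so a half turn about z gives the same grasp; the last joint's range is limited). The gripper opens to 85 mm and grips with 20 to 120 N. Pads are 22 mm wide; open, the fingers measure 114 mm over their backs; the gripper's body (76 mm by 85 mm) begins 54 mm behind the grasp point. The pads swing forward as they close: fully open they stand 13 mm farther back than shut.
Start: joints at [-1.28, 0.521, -0.036, 1.599, 0.021, 1.021, -0.113], TCP at [0.221, 0.585, 0.231] pointing down, gripper open.
Joint ranges: [-2.91, 2.91], [-0.3, 2.13], [-1.5, 1.42], [0.17, 2.43], [-1.26, 4.41], [0.16, 1.93], [-2.52, 2.52]. Speed limits (rad/s): [1.89, 1.89, 2.39, 2.39, 3.01, 3.01, 3.01].

## Interface

Orientations are given as [roll, pitch, yaw] about the fixed x, y, z axes, in that order (R = Rz(yaw) Ry(pitch) Rx(roll)).
In Python, from workcell import bot gives the robot as it stands.
- The arm moves only by the tool servo_tool, never from a script. Its argument "targets" is a list of rows, each a list of 2 entries, a list of its own where there are three numbers: the shift along the tool's x, y, z in units of 0.05 m (1.0 is 0.05 m), then the turn about the tool's z in units of 5 degrees (1.0 is 5 degrees). A call has 1 to 12 rows; each row shifts and turns the commanded pose from where the row before left it, along the tool's axes as they then stand; what a row does not reach is not made up. A row lasts 1/8 s, in which the tool goes at most 62.5 mm and 10.7 degrees, less where a joint would pass 70% of its speed; a pose out of reach is approached as far as the arm can. A call with a number of a shift or a turn outside -1 to 1 is refused whole. A call with a gripper value outside its range is refused whole. "gripper" is the opening, from -1 (shut) to 1 (fully open), so that 0 is half open, set as the call begins (left out, the last holds). The fingers move at their own pace and stop on an object; "newtons" is the grip in N (left out, the last holds). Time passes only in rows, so rows that do not move let the fingers close. It gives the time, the measured TCP pose, the force and the opening at its end, in the units of the state.
- bot.observe(): the state, without advancing time (a new reading comes with each control period).
- bot.grab_frame(name): name is "scene" or "top" or "wrist"; returns the picture (400x640x3 uint8, blue, green, red); there is no depth.
- bot.get_calibration(name): a dict with "fx", "fy", "cx", "cy" (pixels), "pose" (4x4, takes a point from camera to world coordinates). Camera axes: x right, y up, looking along -z (the intrinsics and any distortion apply to the point x, -y, -z); pixel columns grow to the right and rows downward; lengths in m; the calibration is good to about 2 mm. The wrist camera is an equidistant fisheye: a pixel r from the principal point sees the ray r / f radians off the axis. A picture is of the moment at which its call begins: read the wrist's pose just before it. get_calibration takes no time and is no camera call; for the wrist camera it gives the pose at the moment of the call.
- bot.job_done(): hands the job in, once; it reports no verdict.
The state is a dict: "clock": time; "qpos": joint angles; "qd": joint speeds; "joint_efforts": joint torques, N m; "position": TCP position; "tool_rot": TCP orientation; "force": force on the tool from outside, world axes, zero at the start; "moment": the same for the moment, N m; "grip_width": finger opening in m.
Only numpy, scipy, OpenCV 4.12 (cv2) and the standard library are available. Lean on these libraries where they do the work, as an engineer would, in place of code of your own. Each camera call takes 0.05 s, during which the arm holds its last target.

## Working session

There is one attempt and no reset: what is moved stays moved. The work goes in short steps, Python scripts to look and compute and a tool call to move; the robot and the scene stay as the last step left them, time stands still between calls to the robot, and variables do not carry over. Pictures are saved under pics/ and viewed, and the job is handed in when it is done.

Besides the shell and the picture viewer there is one more tool, called in YAML: its name, and indented under it one key for each argument. servo_tool: Moves the arm, as the interface text tells. Its arguments: {"type":"object","properties":{"targets":{"type":"array","items":{"type":"array"}},"gripper":{"type":"number"},"newtons":{"type":"number"}},"required":["targets"]}

```bash
ls; mkdir -p pics; python3 - <<'E'
from workcell import bot
import cv2
s=bot.observe()
print({k:s[k] for k in s}); print(bot.tcp_to_grasp)
for n in ["scene","top"]:
    im=bot.grab_frame(n); cv2.imwrite(f"pics/{n}0.png",im)
    c=bot.get_calibration(n); print(n,c)
print(bot.get_calibration("wrist"))
E
```

```text
pics
{'clock': 0.0, 'qpos': array([-1.28020159,  0.52203792, -0.03630703,  1.59998473,  0.02119779,
        1.02110208, -0.11280624]), 'qd': array([-5.53501851e-04, -1.35591471e-03,  3.22671821e-04, -3.06275843e-04,
       -2.34000565e-05, -5.26579825e-04, -9.26332973e-04]), 'joint_efforts': array([-9.78339667e-04, -9.27134871e+01,  1.97926439e+00, -3.69915462e+01,
        1.76816282e-02,  8.46635608e-03,  3.01703392e-05]), 'position': array([0.22056419, 0.58443426, 0.2307194 ]), 'tool_rot': array([-3.14044897e+00,  8.98222334e-05,  2.78076251e+00]), 'force': array([-0.33133711, -0.27164743, -0.33181717]), 'moment': array([ 0.04054194,  0.06596486, -0.01067626]), 'grip_width': 0.08545733110160791}
0.0187
scene {'fx': 445.8924139683629, 'fy': 445.8924139683629, 'cx': 314.502612486452, 'cy': 205.33779427158947, 'pose': array([[ 0.58970841,  0.35504426, -0.72538787, -0.28624265],
       [-0.80723014,  0.2868936 , -0.51582125, -0.65780633],
       [ 0.02496977,  0.88973908,  0.455786  ,  0.6130757 ],
       [ 0.        ,  0.        ,  0.        ,  1.        ]])}
top {'fx': 409.9651857867708, 'fy': 409.9651857867708, 'cx': 318.1167440693593, 'cy': 194.66858943460736, 'pose': array([[ 0.02825716,  0.99853895, -0.04605974,  0.48180879],
       [-0.99954646,  0.02870556,  0.00910281, -0.03378338],
       [ 0.01041168,  0.04578163,  0.99889721,  1.10244627],
       [ 0.        ,  0.        ,  0.        ,  1.        ]])}
{'fx': 309.70691628693146, 'fy': 309.70691628693146, 'cx': 321.9929537654352, 'cy': 198.0552855631014, 'pose': array([[ 3.52851422e-01, -8.84893307e-01, -3.04071883e-01,
         1.42810027e-01],
       [ 9.35679362e-01,  3.33674384e-01,  1.14741173e-01,
         6.13046732e-01],
       [-7.26981824e-05, -3.25000372e-01,  9.45713885e-01,
         3.73162417e-01],
       [ 0.00000000e+00,  0.00000000e+00,  0.00000000e+00,
         1.00000000e+00]])}
```

View pics/scene0.png

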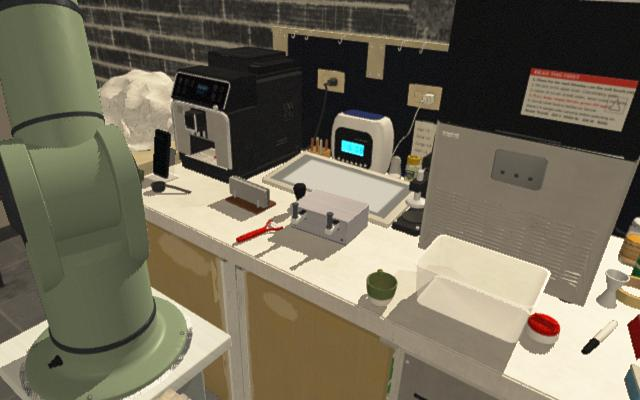

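View pics/top0.png

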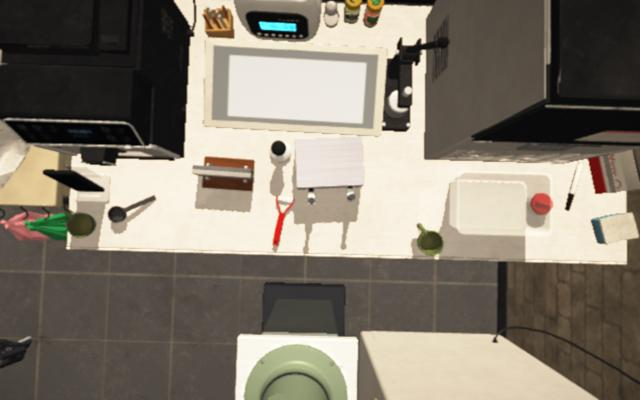

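The scene view shows the rest at about (333,213) with its posts at (295,215) and (330,220). The stone on its stand is at (250,192), the red peeler at (258,232) and the mug at (380,287). In the top view the stand is at (225,173), the rest at (328,165) and the posts at (311,195) and (350,192). I'll zoom in on both next.

```bash
python3 - <<'E'
import cv2
t=cv2.imread("pics/top0.png"); s=cv2.imread("pics/scene0.png")
cv2.imwrite("pics/topz.png",cv2.resize(t[120:260,180:380],None,fx=4,fy=4,interpolation=cv2.INTER_CUBIC))
cv2.imwrite("pics/scenez.png",cv2.resize(s[160:260,215:385],None,fx=4.5,fy=4.5,interpolation=cv2.INTER_CUBIC))
E
```

```text
(no output)
```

View pics/topz.png

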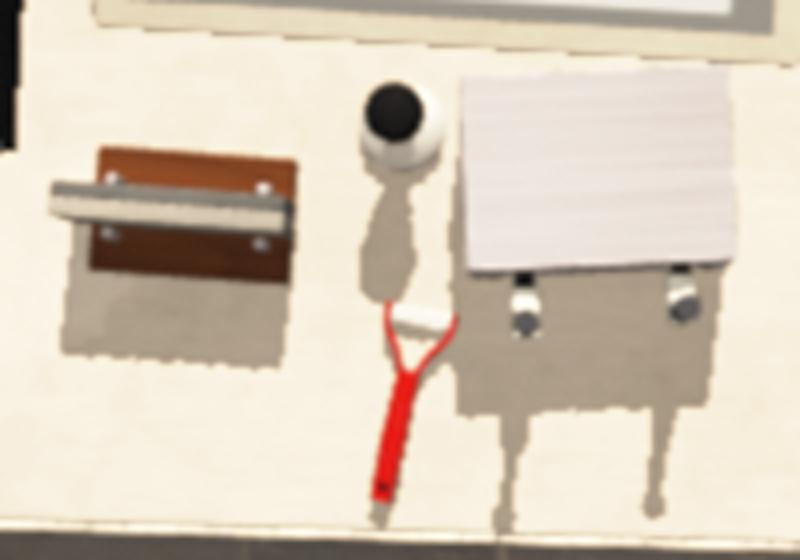

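View pics/scenez.png

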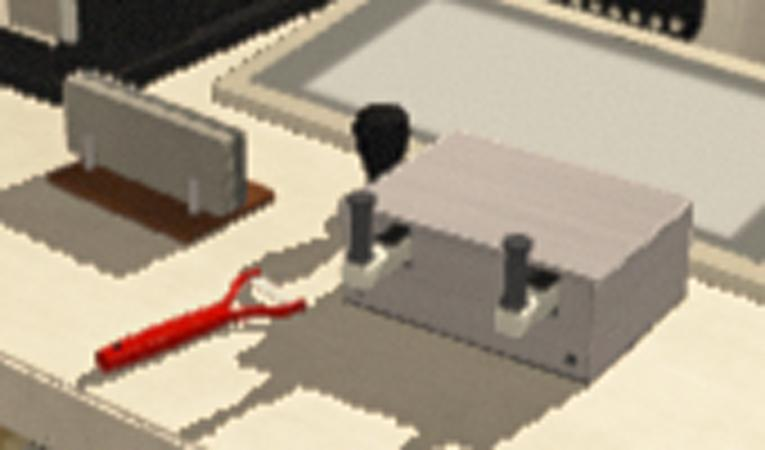

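```bash
cat > h.py <<'E'
import numpy as np, cv2
from scipy.spatial.transform import Rotation as Ro
from workcell import bot
def ray(name,uv,cal=None):
    c=cal or bot.get_calibration(name); P=np.array(c["pose"])
    x=(uv[0]-c["cx"])/c["fx"]; y=(uv[1]-c["cy"])/c["fy"]
    if name=="wrist":
        r=np.hypot(x,y); k=np.sin(r)/r if r>1e-9 else 1
        d=np.array([x*k,-y*k,-np.cos(r)])
    else: d=np.array([x,-y,-1.])
    return P[:3,3],P[:3,:3]@(d/np.linalg.norm(d))
def onz(name,uv,z,cal=None):
    o,d=ray(name,uv,cal); return o+d*(z-o[2])/d[2]
def proj(name,p,cal=None):
    c=cal or bot.get_calibration(name); P=np.array(c["pose"])
    q=P[:3,:3].T@(np.array(p)-P[:3,3]); q=np.array([q[0],-q[1],-q[2]])
    if name=="wrist":
        t=np.arctan2(np.hypot(q[0],q[1]),q[2]); n=np.hypot(q[0],q[1]); x,y=q[:2]/n*t
    else: x,y=q[:2]/q[2]
    return np.array([c["fx"]*x+c["cx"],c["fy"]*y+c["cy"]])
def tri(rays):
    A=np.zeros((3,3));b=np.zeros(3)
    for o,d in rays:
        M=np.eye(3)-np.outer(d,d);A+=M;b+=M@o
    return np.linalg.solve(A,b)
def st():
    s=bot.observe(); print("t",round(s["clock"],2),"p",s["position"].round(4),"rpy",s["tool_rot"].round(3),"F",s["force"].round(1),"w",round(s["grip_width"],4)); return s
E
python3 - <<'E'
from h import *
z=lambda p:(p[0]/4+180,p[1]/4+120)
zs=lambda p:(p[0]/4.5+215,p[1]/4.5+160)
for n,ps,h in [("box tl tr br bl",[(460,78),(728,70),(735,258),(468,270)],.07),
 ("posts cap",[(525,324),(684,308)],.097),
 ("stone tl tr br bl",[(52,182),(290,205),(288,235),(50,212)],.065),
 ("stand tl tr br bl",[(100,147),(297,160),(290,283),(90,268)],.01)]:
    print(n)
    for p in ps: print(onz("top",z(p),h).round(4)[:2])
print("scene box", [onz("scene",zs(p),.07).round(4)[:2] for p in [(462,132),(692,205),(590,278),(375,190)]])
print("scene posts",[onz("scene",zs(p),.097).round(4)[:2] for p in [(361,194),(517,240)]])
print("scene stone top",[onz("scene",zs(p),.065).round(4)[:2] for p in [(68,77),(85,70),(243,128),(225,140)]])
# grid: mug, tamper, peeler
print("mug",onz("top",(430,240),.05)); 
print("peeler",[onz("top",z(p),.007).round(3)[:2] for p in [(380,500),(388,302),(458,318)]])
print("edge",[onz("top",z(p),0).round(3)[:2] for p in [(0,525),(800,540)]])
print("tamper",onz("top",z((394,112)),.08))
E
```

```text
box tl tr br bl
[0.6677 0.0194]
[ 0.6779 -0.1505]
[ 0.5584 -0.1577]
[0.546  0.0106]
posts cap
[ 0.5121 -0.0265]
[ 0.5248 -0.1239]
stone tl tr br bl
[0.5945 0.2757]
[0.5843 0.1248]
[0.5652 0.1254]
[0.5754 0.2762]
stand tl tr br bl
[0.6249 0.2612]
[0.62   0.1296]
[0.5376 0.1313]
[0.5438 0.2645]
scene box [array([0.6653, 0.0092]), array([ 0.6688, -0.1576]), array([ 0.555, -0.158]), array([0.5655, 0.0018])]
scene posts [array([ 0.5141, -0.028 ]), array([ 0.5241, -0.1286])]
scene stone top [array([0.5765, 0.2734]), array([0.5922, 0.2732]), array([0.5897, 0.1283]), array([0.569 , 0.1252])]
mug [ 0.42226388 -0.33346107  0.05      ]
peeler [array([0.395, 0.067]), array([0.527, 0.066]), array([0.518, 0.019])]
edge [array([0.371, 0.32 ]), array([ 0.376, -0.214])]
tamper [0.64318775 0.05950442 0.08      ]
```

servo_tool:
  targets:
    - [[0, -0.5, 0], -1]
    - [[-0.3, -0.8, 0], -1]
    - [[-0.4, -0.95, 0], -1]
    - [[-0.4, -0.95, 0], -1]
    - [[-0.4, -0.95, 0], -0.9]
    - [[-0.4, -0.95, 0], 0]
    - [[-0.4, -0.95, 0], 0]
    - [[-0.4, -0.95, 0], 0]
    - [[-0.4, -0.95, 0], 0]
  gripper: 1
  newtons: 30

```text
clock: 1.23
position: [0.3539, 0.1856, 0.2314]
tool_rot: [3.141, 0.0, -3.075]
force: [1.1, 1.2, 0.2]
grip_width: 0.0853
```

```bash
cat >> h.py <<'E'
def plan(target,yaw_deg=None):
    s=st(); y0=np.degrees(s["tool_rot"][2]); 
    y1=y0 if yaw_deg is None else yaw_deg
    d=np.array(target)-s["position"]; a=np.radians(y1)
    X=np.array([np.cos(a),np.sin(a),0]);Y=np.array([np.sin(a),-np.cos(a),0])
    t=((y0-y1)+180)%360-180
    print("yaw",round(y0,2),"turn units",round(t/5,3),"shift units xyz",(np.array([d@X,d@Y,-d[2]])/.05).round(3))
E
python3 -c "
from h import *
plan([.505,-.027,.16],183.8)"
```

```text
t 1.23 p [0.3539 0.1856 0.2314] rpy [ 3.141  0.    -3.075] F [1.1 1.2 0.2] w 0.0853
yaw -176.17 turn units 0.007 shift units xyz [-2.733 -4.443  1.427]
```

servo_tool:
  targets:
    - [[-0.55, -0.85, 0], 0]
    - [[-0.55, -0.85, 0.2], 0]
    - [[-0.55, -0.85, 0.3], 0]
    - [[-0.55, -0.85, 0.3], 0]
    - [[-0.4, -0.7, 0.2], 0]
    - [[0, 0, 0], 0]
    - [[0, 0, 0], 0]

```text
clock: 2.1
position: [0.4964, -0.0083, 0.1811]
tool_rot: [3.141, -0.001, -3.075]
force: [-1.3, 1.1, 0.8]
grip_width: 0.0856
```

```bash
python3 -c "
from h import *
plan([.512,-.027,.12],183.8)
c=bot.get_calibration('wrist')
im=bot.grab_frame('wrist'); cv2.imwrite('pics/w1.png',im)
np.save('w1.npy',c,allow_pickle=True)
t=bot.grab_frame('top'); cv2.imwrite('pics/t1.png',t)
"
```

```text
t 2.1 p [ 0.4964 -0.0083  0.1811] rpy [ 3.141e+00 -1.000e-03 -3.075e+00] F [-1.3  1.1  0.8] w 0.0856
yaw -176.17 turn units 0.005 shift units xyz [-0.286 -0.394  1.223]
```

View pics/w1.png

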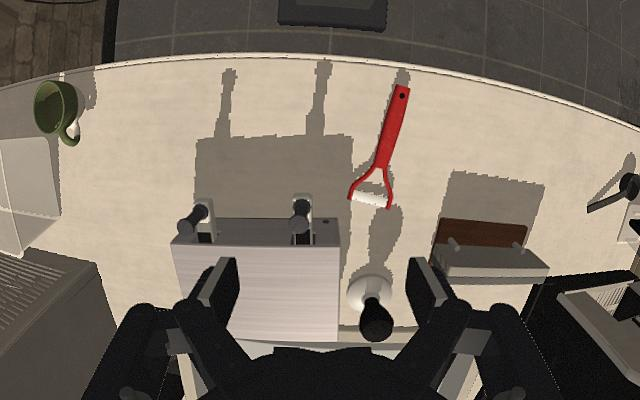

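```bash
python3 -c "
import cv2
w=cv2.imread('pics/w1.png')
cv2.imwrite('pics/w1z.png',cv2.resize(w[185:355,155:355],None,fx=4,fy=3.5,interpolation=cv2.INTER_CUBIC))
"
```

```text
(no output)
```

View pics/w1z.png

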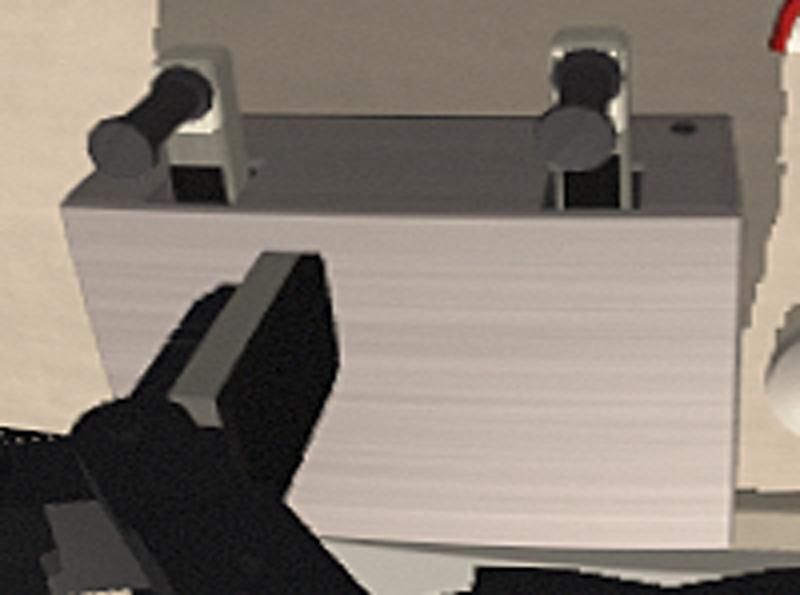

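The wrist view shows the left cap at about (299,224), the right cap at about (185,227), and the box's top front edge from (171,244) to (340,246).

```bash
python3 -c "
from h import *
c=np.load('w1.npy',allow_pickle=True).item()
f=lambda p:(p[0]/4+155,p[1]/3.5+185)
for n,p,z in [('capR',(122,147),.097),('capL',(576,138),.097),('boxR',(63,207),.07),('boxL',(740,214),.07),('boxLback',(730,546),.07)]:
  print(n,onz('wrist',f(p),z,c).round(4))
z=lambda p:(p[0]/4+180,p[1]/4+120)
for n,tp,wp in [('capL',(525,324),(576,138)),('capR',(684,308),(122,147)),('bl',(468,270),(740,214)),('br',(735,258),(63,207))]:
  print('tri',n,tri([ray('top',z(tp)),ray('wrist',f(wp),c)]).round(4))
"
```

```text
capR [ 0.5252 -0.1249  0.097 ]
capL [ 0.5146 -0.0265  0.097 ]
boxR [ 0.5594 -0.1574  0.07  ]
boxL [0.5461 0.0108 0.07  ]
boxLback [0.669  0.0199 0.07  ]
tri capL [ 0.512  -0.0264  0.1028]
tri capR [ 0.5245 -0.1239  0.0987]
tri bl [0.5459 0.0106 0.0703]
tri br [ 0.5587 -0.1573  0.0707]
```

```bash
python3 -c "
from h import *
plan([.513,-.0265,.066],184.2)"
```

```text
t 2.2 p [ 0.4966 -0.0077  0.1815] rpy [ 3.141  0.    -3.073] F [-0.3 -0.3  0.4] w 0.0854
yaw -176.1 turn units -0.06 shift units xyz [-0.3   -0.399  2.31 ]
```

servo_tool:
  targets:
    - [[-0.15, -0.2, 0.3], -0.06]
    - [[-0.15, -0.2, 0.5], 0]
    - [[0, 0, 0.6], 0]
    - [[0, 0, 0.6], 0]
    - [[0, 0, 0.31], 0]
    - [[0, 0, 0], 0]

```text
clock: 2.95
position: [0.5128, -0.0277, 0.065]
tool_rot: [-3.142, -0.002, -3.069]
force: [-0.7, 0.2, -0.5]
grip_width: 0.0854
```

servo_tool:
  targets:
    - [[0, 0, 0], 0]
    - [[0, 0, 0], 0]
    - [[0, 0, 0], 0]
    - [[0, 0, 0], 0]
    - [[0, 0, 0], 0]
  gripper: -1
  newtons: 30

```text
clock: 3.58
position: [0.5134, -0.0264, 0.0662]
tool_rot: [3.14, 0.0, -3.069]
force: [-2.1, 6.6, 7.6]
grip_width: 0.0109
```

servo_tool:
  targets:
    - [[0.15, 0, 0], 0]
    - [[0.25, 0, 0], 0]
    - [[0.3, 0, 0], 0]
    - [[0.3, 0, 0], 0]
    - [[0.25, 0, 0], 0]
    - [[0.15, 0, 0], 0]
    - [[0.1, 0, 0], 0]
    - [[0.05, 0, 0], 0]
    - [[0.03, 0, 0], 0]
    - [[0, 0, 0], 0]

```text
clock: 4.82
position: [0.4348, -0.0321, 0.0662]
tool_rot: [3.141, 0.001, -3.068]
force: [0.5, 9.4, 6.1]
grip_width: 0.0109
```

servo_tool:
  targets:
    - [[0.06, 0, 0], 0]
    - [[0.06, 0, 0], 0]
    - [[0, 0, 0], 0]
    - [[0, 0, 0], 0]

```text
clock: 5.32
position: [0.4333, -0.0322, 0.0667]
tool_rot: [3.141, 0.009, -3.068]
force: [22.3, 10.8, -11.7]
grip_width: 0.0107
```

```bash
python3 -c "
from h import *
st()
im=bot.grab_frame('scene'); cv2.imwrite('pics/s2.png',cv2.resize(im[160:260,215:385],None,fx=4.5,fy=4.5,interpolation=cv2.INTER_CUBIC))
c=bot.get_calibration('wrist');im=bot.grab_frame('wrist'); cv2.imwrite('pics/w2.png',im)
"
```

```text
t 5.33 p [ 0.4333 -0.0322  0.0667] rpy [ 3.141  0.009 -3.068] F [ 22.3  10.8 -11.7] w 0.0107
```

View pics/s2.png

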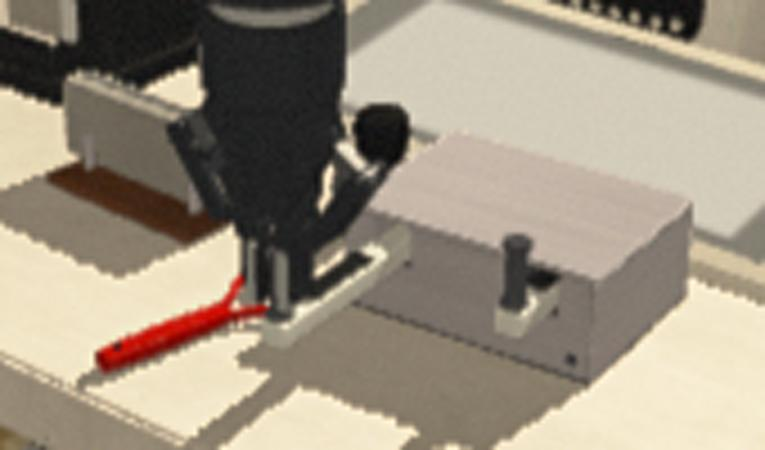

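View pics/w2.png

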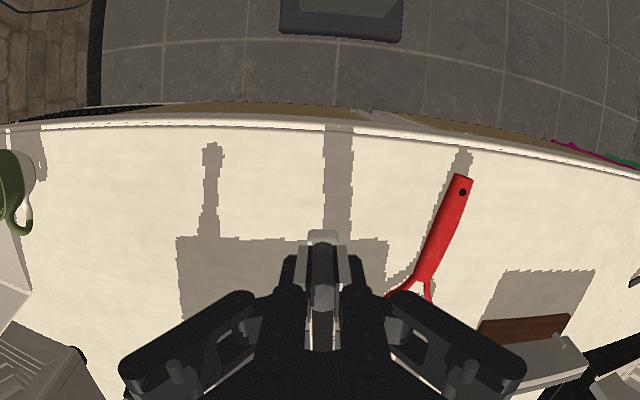

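servo_tool:
  targets:
    - [[0, 0, 0], 0]
    - [[0, 0, 0], 0]
    - [[0, 0, 0], 0]
    - [[0, 0, -0.3], 0]
    - [[0, 0, -0.7], 0]
    - [[-0.6, -0.6, -0.3], 0]
    - [[-0.6, -0.6, 0], 0]
    - [[-0.5, -0.5, 0], 0]
    - [[0, 0, 0], 0]
  gripper: 0.4

```text
clock: 6.55
position: [0.5202, -0.1142, 0.1305]
tool_rot: [-3.141, 0.0, -3.072]
force: [-1.2, 1.1, 0.1]
grip_width: 0.0594
```

```bash
python3 -c "
from h import *
plan([.525,-.1245,.066],184.2)"
```

```text
t 6.55 p [ 0.5202 -0.1142  0.1305] rpy [-3.141  0.    -3.072] F [-1.2  1.1  0.1] w 0.0594
yaw -176.0 turn units -0.04 shift units xyz [-0.08  -0.213  1.291]
```

servo_tool:
  targets:
    - [[-0.08, -0.2, 0.3], -0.04]
    - [[0, 0, 0.5], 0]
    - [[0, 0, 0.35], 0]
    - [[0, 0, 0.13], 0]
    - [[0, 0, 0], 0]

```text
clock: 7.18
position: [0.5238, -0.122, 0.0666]
tool_rot: [3.142, -0.001, -3.066]
force: [0.6, -0.4, 0.8]
grip_width: 0.0599
```

servo_tool:
  targets:
    - [[0, 0, 0], 0]
    - [[0, 0, 0], 0]
    - [[0, 0, 0], 0]
    - [[0, 0, 0], 0]
  gripper: -1

```text
clock: 7.68
position: [0.5247, -0.1255, 0.0676]
tool_rot: [-3.138, 0.002, -3.069]
force: [1.1, -19.3, 0.9]
grip_width: 0.0111
```

servo_tool:
  targets:
    - [[0.15, -0.06, 0], 0]
    - [[0.25, 0, 0], 0]
    - [[0.3, 0, 0], 0]
    - [[0.3, 0, 0], 0]
    - [[0.3, 0, 0], 0]
    - [[0.2, 0, 0], 0]
    - [[0.1, 0, 0], 0]
    - [[0.08, 0, 0], 0]
    - [[0.06, 0, 0], 0]
    - [[0, 0, 0], 0]

```text
clock: 8.93
position: [0.4414, -0.1318, 0.0677]
tool_rot: [-3.14, 0.008, -3.065]
force: [20.7, -0.5, -11.7]
grip_width: 0.0108
```

servo_tool:
  targets:
    - [[0, 0, 0], 0]
    - [[0, 0, 0], 0]
    - [[0, 0, 0], 0]
    - [[0, 0, -0.4], 0]
    - [[0, 0, -0.8], 0]
    - [[-0.33, 0.65, -0.3], 1]
    - [[-0.27, 0.68, 0], 1]
    - [[-0.2, 0.7, 0], 1]
    - [[-0.14, 0.72, 0], 1]
    - [[-0.08, 0.73, 0], 1]
    - [[-0.02, 0.73, 0], 1]
    - [[0.04, 0.73, 0], 1]
  gripper: 0.4

```text
clock: 10.42
position: [0.534, 0.1065, 0.1418]
tool_rot: [-3.141, -0.0, 2.603]
force: [-0.3, 0.2, 0.2]
grip_width: 0.0596
```

servo_tool:
  targets:
    - [[0.1, 0.72, 0], 1]
    - [[0.17, 0.71, 0], 1]
    - [[0.23, 0.7, 0], 1]
    - [[0, 0, 0], 1]
    - [[0, 0, 0], 1]
    - [[0, 0, 0], 1]
    - [[0, 0, 0], 1]
    - [[0, 0, 0], 1]
    - [[0, 0, 0], 1]
    - [[0, 0, 0], 1]
    - [[0, 0, 0], 1]
    - [[0, 0, 0], 1]
  gripper: 1

```text
clock: 11.92
position: [0.5756, 0.2067, 0.1416]
tool_rot: [-3.141, 0.0, 1.556]
force: [-0.8, 0.5, 0.6]
grip_width: 0.0855
```

```bash
python3 -c "
from h import *
plan([.58,.2005,.12],86.5)
c=bot.get_calibration('wrist')
im=bot.grab_frame('wrist'); cv2.imwrite('pics/w3.png',im)
np.save('w3.npy',c,allow_pickle=True)
t=bot.grab_frame('top'); cv2.imwrite('pics/t3.png',t)
cv2.imwrite('pics/t3z.png',cv2.resize(t[120:260,180:380],None,fx=4,fy=4,interpolation=cv2.INTER_CUBIC))
"
```

```text
t 11.93 p [0.5756 0.2067 0.1416] rpy [-3.141  0.     1.556] F [-0.8  0.5  0.6] w 0.0855
yaw 89.16 turn units 0.531 shift units xyz [-0.118  0.096  0.433]
```

View pics/w3.png

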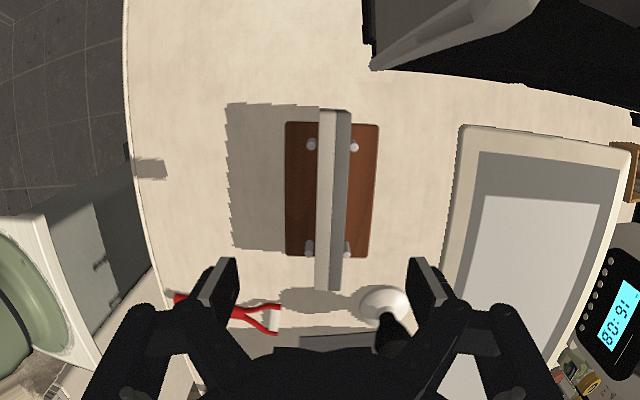

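View pics/t3z.png

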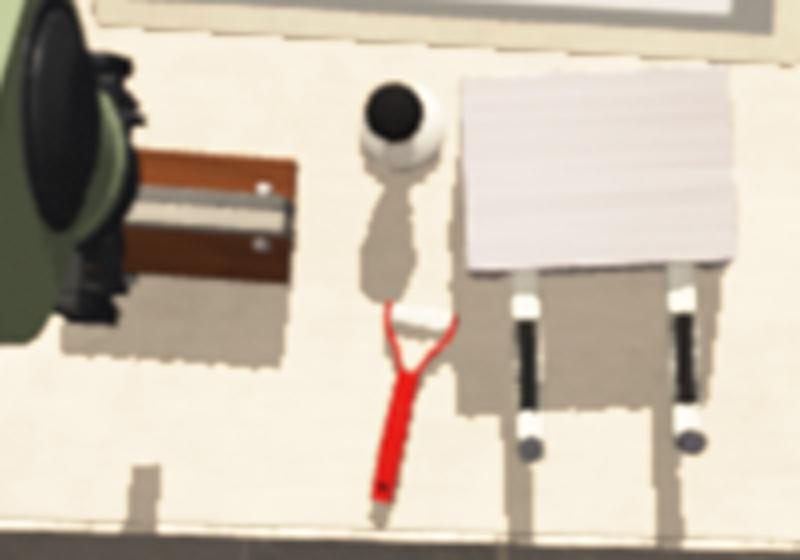

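The top view shows both arms well out, with the pads visible at zoomed (527,360) and (684,355). The wrist view shows the stone's top edge running from (335,108) to (327,290) with the pins either side. I'll zoom in on the stone.

```bash
python3 -c "
import cv2
w=cv2.imread('pics/w3.png')
cv2.imwrite('pics/w3z.png',cv2.resize(w[95:300,270:390],None,fx=4.5,fy=2.9,interpolation=cv2.INTER_CUBIC))
"
```

```text
(no output)
```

View pics/w3z.png

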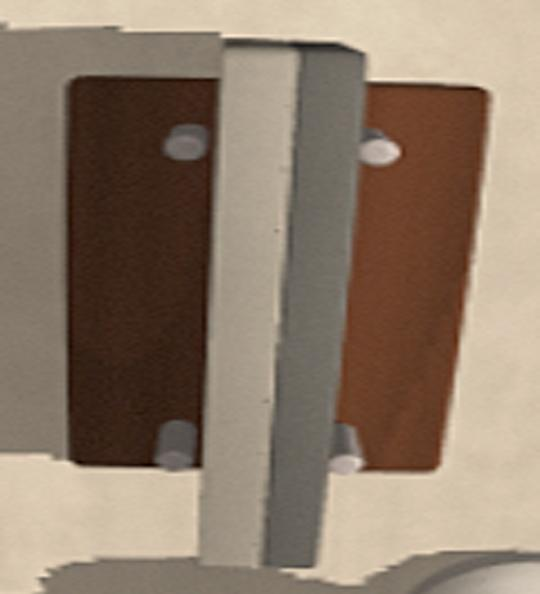

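```bash
python3 -c "
from h import *
c=np.load('w3.npy',allow_pickle=True).item()
print(c['pose'][:3,3].round(4))
f=lambda p:(p[0]/4.5+270,p[1]/2.9+95)
P=[onz('wrist',f(p),.065,c) for p in [(222,40),(362,48),(317,568),(200,565)]]
for p in P: print(p.round(4))
print('center',np.mean(P,0).round(4)); a=(P[0]+P[1]-P[2]-P[3])/2; print(np.linalg.norm(a),np.degrees(np.arctan2(a[1],a[0])))
print('pins',[onz('wrist',f(p),.034,c).round(4)[:2] for p in [(185,143),(378,150),(345,462),(175,460)]])
t=lambda p:(p[0]/4+180,p[1]/4+120)
for n,p,z in [('capL',(531,448),.097),('capR',(690,440),.097),('padL top',(527,318),.058),('padL bot',(527,408),.058),('padR top',(684,313),.058),('padR bot',(685,402),.058)]:
  print(n,onz('top',t(p),z).round(4))
"
```

```text
[0.5776 0.2894 0.284 ]
[0.5755 0.2802 0.065 ]
[0.5972 0.2781 0.065 ]
[0.5911 0.1294 0.065 ]
[0.5687 0.1309 0.065 ]
center [0.5831 0.2046 0.065 ]
0.14913785884401465 87.50851452583672
pins [array([0.568, 0.25 ]), array([0.603 , 0.2476]), array([0.5982, 0.1485]), array([0.5633, 0.1498])]
capL [ 0.4365 -0.0324  0.097 ]
capR [ 0.4441 -0.1295  0.097 ]
padL top [ 0.5172 -0.0274  0.058 ]
padL bot [ 0.46   -0.0291  0.058 ]
padR top [ 0.5232 -0.1274  0.058 ]
padR bot [ 0.4666 -0.1295  0.058 ]
```

```bash
python3 -c "
from h import *
plan([.582,.2025,.024],87.3)"
```

```text
t 12.03 p [0.5755 0.2068 0.1415] rpy [-3.141  0.     1.558] F [0.9 0.2 1. ] w 0.0855
yaw 89.26 turn units 0.392 shift units xyz [-0.079  0.134  2.351]
```

servo_tool:
  targets:
    - [[-0.08, 0.13, 0.2], 0.39]
    - [[0, 0, 0.5], 0]
    - [[0, 0, 0.6], 0]
    - [[0, 0, 0.6], 0]
    - [[0, 0, 0.3], 0]
    - [[0, 0, 0.15], 0]
    - [[0, 0, 0], 0]

```text
clock: 12.9
position: [0.5825, 0.2025, 0.0244]
tool_rot: [3.141, 0.0, 1.525]
force: [0.9, 0.3, -0.4]
grip_width: 0.0854
```

servo_tool:
  targets:
    - [[0, 0, 0], 0]
    - [[0, 0, 0], 0]
    - [[0, 0, 0], 0]
    - [[0, 0, 0], 0]
    - [[0, 0, 0], 0]
  gripper: -1
  newtons: 40

```text
clock: 13.52
position: [0.5824, 0.2028, 0.0246]
tool_rot: [3.141, -0.0, 1.525]
force: [-2.2, -0.5, 6.7]
grip_width: 0.0224
```

servo_tool:
  targets:
    - [[0, 0, -0.15], 0]
    - [[0, 0, -0.3], 0]
    - [[0, 0, -0.4], 0]
    - [[0, -0.2, -0.2], 0]
    - [[0, -0.4, 0], 0]
    - [[0, -0.5, 0], 0]
    - [[0, -0.5, 0], 0]
    - [[0, -0.5, 0], 0]
    - [[0, -0.5, 0], 0]
    - [[0, -0.3, 0], 0]
    - [[0, -0.15, 0], 0]
    - [[0, 0, 0], 0]

```text
clock: 15.02
position: [0.4301, 0.2099, 0.077]
tool_rot: [3.141, -0.0, 1.525]
force: [0.6, -0.2, -4.3]
grip_width: 0.023
```

```bash
python3 -c "
from h import *
plan([.43,.21,.0145],87.3)
t=bot.grab_frame('scene'); cv2.imwrite('pics/s4.png',cv2.resize(t[140:270,150:350],None,fx=4,fy=4,interpolation=cv2.INTER_CUBIC))
"
```

```text
t 15.03 p [0.4301 0.2099 0.077 ] rpy [ 3.141 -0.     1.525] F [ 0.6 -0.2 -4.3] w 0.023
yaw 87.39 turn units 0.018 shift units xyz [ 0.002 -0.002  1.25 ]
```

View pics/s4.png

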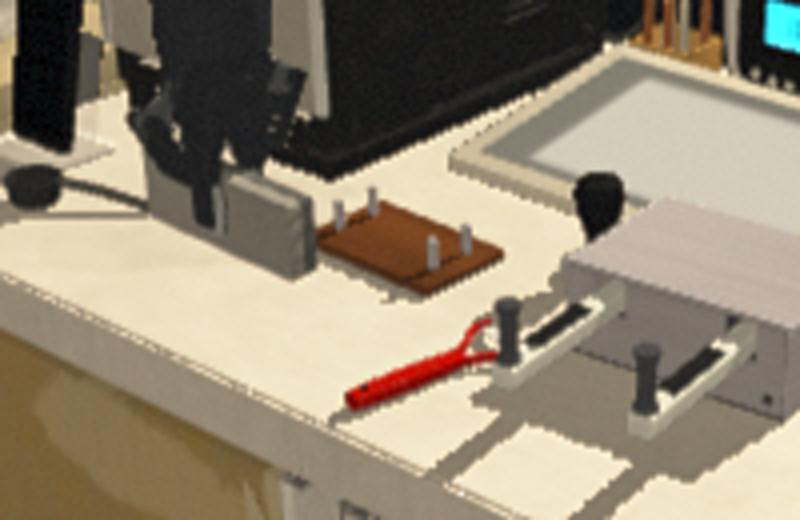

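servo_tool:
  targets:
    - [[0, 0, 0.3], 0]
    - [[0, 0, 0.35], 0]
    - [[0, 0, 0.3], 0]
    - [[0, 0, 0.15], 0]
    - [[0, 0, 0.08], 0]
    - [[0, 0, 0.05], 0]
    - [[0, 0, 0.02], 0]
    - [[0, 0, 0], 0]

```text
clock: 16.08
position: [0.4301, 0.2098, 0.0146]
tool_rot: [3.141, -0.0, 1.525]
force: [-0.1, -1.2, -1.4]
grip_width: 0.0225
```

servo_tool:
  targets:
    - [[0, 0, 0.01], 0]
    - [[0, 0, 0], 0]
    - [[0, 0, 0], 0]

```text
clock: 16.45
position: [0.4301, 0.2098, 0.0145]
tool_rot: [3.141, -0.001, 1.525]
force: [-4.5, -1.6, 16.9]
grip_width: 0.0226
```

servo_tool:
  targets:
    - [[0, 0, 0], 0]
    - [[0, 0, 0], 0]
    - [[0, 0, 0], 0]
    - [[0, 0, -0.1], 0]
    - [[0, 0, -0.4], 0]
    - [[0, 0, -0.5], 0]
    - [[0, 0, -0.4], 0]
    - [[0, 0, 0], 0]
  gripper: 0.2

```text
clock: 17.45
position: [0.4305, 0.2101, 0.085]
tool_rot: [3.14, -0.001, 1.525]
force: [1.0, -0.4, -0.2]
grip_width: 0.0511
```

```bash
python3 -c "
from h import *
st()
c=bot.get_calibration('wrist')
im=bot.grab_frame('wrist'); cv2.imwrite('pics/w5.png',im)
np.save('w5.npy',c,allow_pickle=True)
t=bot.grab_frame('scene'); cv2.imwrite('pics/s5.png',cv2.resize(t[140:270,150:350],None,fx=4,fy=4,interpolation=cv2.INTER_CUBIC))
"
```

```text
t 17.45 p [0.4305 0.2101 0.085 ] rpy [ 3.140e+00 -1.000e-03  1.525e+00] F [ 1.  -0.4 -0.2] w 0.0511
```

View pics/s5.png

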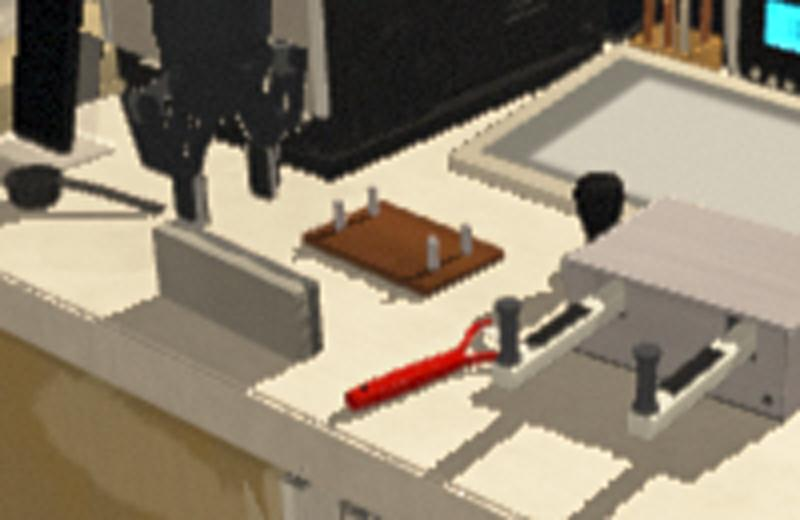

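View pics/w5.png

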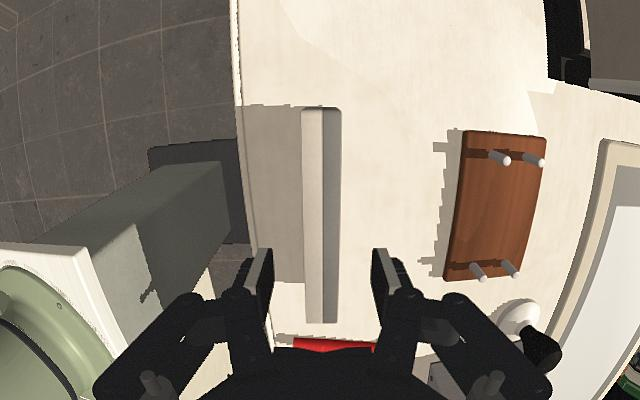

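servo_tool:
  targets:
    - [[0, -0.2, 0], 0]
    - [[0, -0.3, 0], 0]
    - [[0, -0.3, 0], 0]
    - [[0, 0, 0], 0]
    - [[0, 0, 0.3], 0]
    - [[0, 0, 0.4], 0]
    - [[0, 0, 0.2], 0]
    - [[0, 0, 0], 0]
  gripper: -1

```text
clock: 18.55
position: [0.3899, 0.211, 0.0381]
tool_rot: [-3.141, 0.001, 1.524]
force: [-0.3, 0.3, 0.5]
grip_width: -0.0001
```

servo_tool:
  targets:
    - [[0, 0.12, 0], 0]
    - [[0, 0.1, 0], 0]
    - [[0, 0.08, 0], 0]
    - [[0, 0.08, 0], 0]
    - [[0, 0.08, 0], 0]
    - [[0, 0.06, 0], 0]
    - [[0, 0.06, 0], 0]
    - [[0, 0.06, 0], 0]

```text
clock: 19.55
position: [0.4222, 0.21, 0.0388]
tool_rot: [3.142, 0.0, 1.525]
force: [-0.3, -0.6, 0.2]
grip_width: -0.0003
```

```bash
python3 -c "
from h import *
st()
t=bot.grab_frame('scene'); cv2.imwrite('pics/s6.png',cv2.resize(t[140:270,150:350],None,fx=4,fy=4,interpolation=cv2.INTER_CUBIC))
"
```

```text
t 19.55 p [0.4222 0.21   0.0388] rpy [3.142 0.    1.525] F [-0.3 -0.6  0.2] w -0.0003
```

View pics/s6.png

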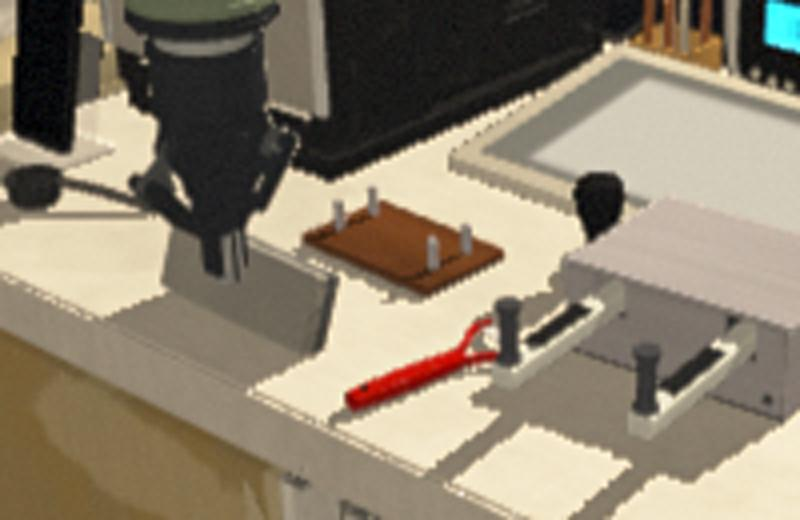

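The stone is tilting as intended, with its upper edge leaning away from the robot. I'll keep pushing slowly.

servo_tool:
  targets:
    - [[0, 0.05, 0], 0]
    - [[0, 0.05, 0], 0]
    - [[0, 0.05, 0], 0]
    - [[0, 0.05, 0], 0]
    - [[0, 0.05, 0], 0]
    - [[0, 0, 0], 0]
    - [[0, 0, 0], 0]

```text
clock: 20.48
position: [0.4344, 0.2094, 0.0388]
tool_rot: [-3.141, 0.0, 1.525]
force: [0.1, -0.7, 0.6]
grip_width: 0.0002
```

```bash
python3 -c "
from h import *
st()
t=bot.grab_frame('scene'); cv2.imwrite('pics/s7.png',cv2.resize(t[140:270,150:350],None,fx=4,fy=4,interpolation=cv2.INTER_CUBIC))
"
```

```text
t 20.48 p [0.4344 0.2094 0.0388] rpy [-3.141  0.     1.525] F [ 0.1 -0.7  0.6] w 0.0002
```

View pics/s7.png

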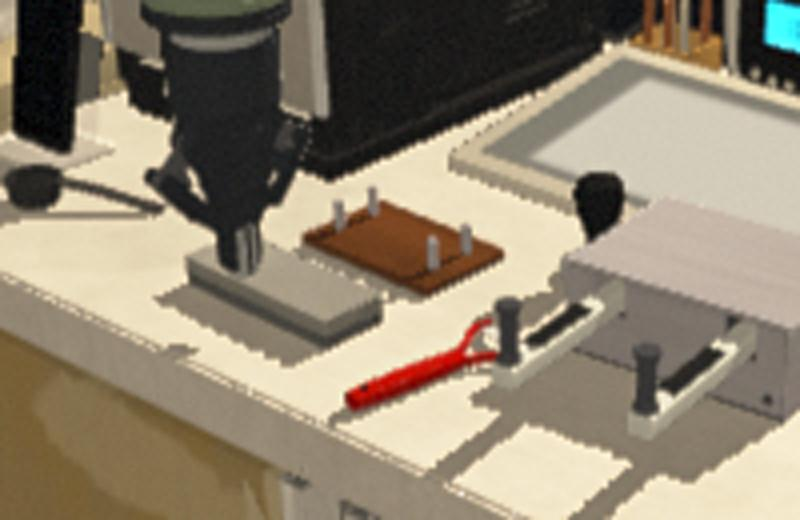

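The stone now lies flat. I'll lift, open the gripper, centre over it and look.

servo_tool:
  targets:
    - [[0, 0, -0.3], 0]
    - [[0, 0, -0.6], 0]
    - [[0, 0.3, -0.5], 0]
    - [[0, 0.4, 0], 0]
    - [[0, 0, 0], 0]
    - [[0, 0, 0], 0]
  gripper: 1

```text
clock: 21.28
position: [0.4688, 0.2078, 0.109]
tool_rot: [-3.141, 0.0, 1.525]
force: [-0.3, -0.9, 0.3]
grip_width: 0.0855
```

```bash
python3 -c "
from h import *
st()
c=bot.get_calibration('wrist')
im=bot.grab_frame('wrist'); cv2.imwrite('pics/w8.png',im)
np.save('w8.npy',c,allow_pickle=True)
cv2.imwrite('pics/w8z.png',cv2.resize(im[90:350,220:420],None,fx=3,fy=2.3,interpolation=cv2.INTER_CUBIC))
im=bot.grab_frame('top'); cv2.imwrite('pics/t8.png',im)
cv2.imwrite('pics/t8z.png',cv2.resize(im[140:270,170:320],None,fx=4.5,fy=4.5,interpolation=cv2.INTER_CUBIC))
"
```

```text
t 21.27 p [0.4688 0.2078 0.109 ] rpy [-3.141  0.     1.525] F [-0.3 -0.9  0.3] w 0.0855
```

View pics/w8z.png

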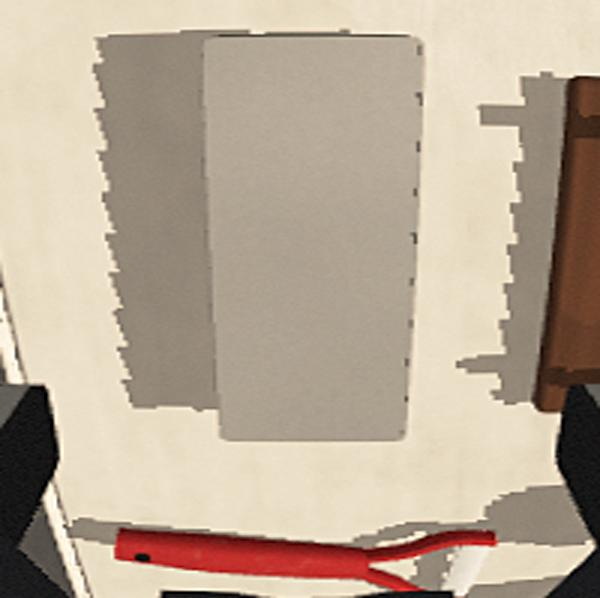

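View pics/t8z.png

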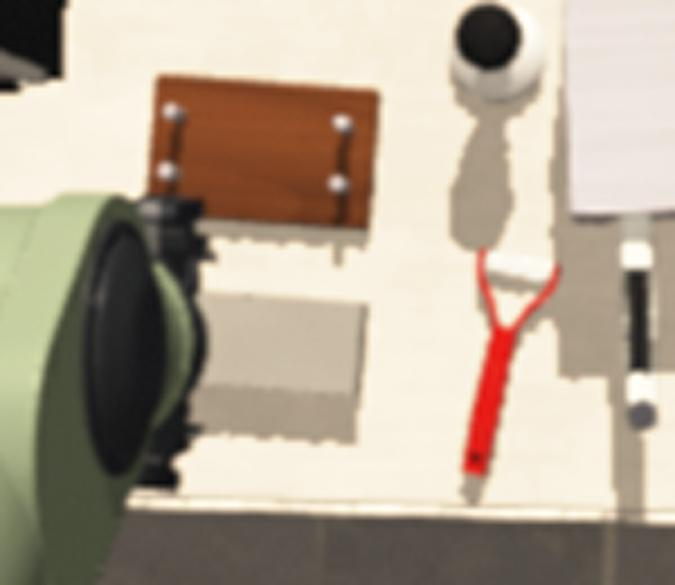

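```bash
python3 -c "
from h import *
c=np.load('w8.npy',allow_pickle=True).item()
f=lambda p:(p[0]/3+220,p[1]/2.3+90)
P=[onz('wrist',f(p),.023,c) for p in [(204,37),(424,37),(407,440),(220,440)]]
for p in P: print(p.round(4))
print('center',np.mean(P,0).round(4)); a=(P[0]+P[1]-P[2]-P[3])/2; b=(P[1]+P[2]-P[0]-P[3])/2
print(np.linalg.norm(a),np.degrees(np.arctan2(a[1],a[0])),np.linalg.norm(b),np.degrees(np.arctan2(b[1],b[0])))
t=lambda p:(p[0]/4.5+170,p[1]/4.5+140)
print([onz('top',t(p),.023).round(4)[:2] for p in [(368,305),(361,395)]])
C=np.mean(P,0)
plan([C[0],C[1],.004],87)
"
```

```text
[0.4482 0.2842 0.023 ]
[0.5017 0.2818 0.023 ]
[0.496  0.1329 0.023 ]
[0.4408 0.1355 0.023 ]
center [0.4717 0.2086 0.023 ]
0.14897604567994757 87.48336092721429 0.05439100884147899 -2.6101536575459914
[array([0.4921, 0.1297]), array([0.4396, 0.1319])]
t 21.38 p [0.4687 0.2078 0.1088] rpy [-3.141  0.     1.525] F [ 0.7  0.2 -0.2] w 0.0852
yaw 87.38 turn units 0.077 shift units xyz [0.018 0.058 2.097]
```

servo_tool:
  targets:
    - [[-0.01, 0.03, 0.4], 0]
    - [[0, 0, 0.6], 0]
    - [[0, 0, 0.6], 0]
    - [[0, 0, 0.3], 0]
    - [[0, 0, 0.2], 0]
    - [[0, 0, 0.05], 0]
    - [[0, 0, 0], 0]

```text
clock: 22.25
position: [0.4712, 0.2074, 0.0018]
tool_rot: [3.141, -0.0, 1.525]
force: [0.3, 0.6, -0.1]
grip_width: 0.0851
```

servo_tool:
  targets:
    - [[0, 0, 0], 0]
    - [[0, 0, 0], 0]
    - [[0, 0, 0], 0]
    - [[0, 0, 0], 0]
    - [[0, 0, 0], 0]
  gripper: -1
  newtons: 40

```text
clock: 22.88
position: [0.4711, 0.2075, 0.0019]
tool_rot: [3.141, -0.001, 1.525]
force: [-1.5, -0.2, 8.5]
grip_width: 0.0538
```

servo_tool:
  targets:
    - [[0, 0, -0.1], 0]
    - [[0, 0, -0.25], 0]
    - [[0, 0, -0.4], 0]
    - [[0, 0, -0.5], 0]
    - [[0, 0, -0.5], -0.3]
    - [[-0.1, 0, -0.4], -0.6]
    - [[-0.3, 0, -0.2], -0.5]
    - [[-0.5, 0, 0], 0]
    - [[-0.6, 0, 0], 0]
    - [[-0.6, 0, 0], 0]
    - [[-0.6, 0, 0], 0]
    - [[-0.6, 0, 0], 0]

```text
clock: 24.38
position: [0.4822, 0.0417, 0.1195]
tool_rot: [3.141, -0.0, 1.647]
force: [-0.4, -0.7, -4.4]
grip_width: 0.0541
```

servo_tool:
  targets:
    - [[-0.6, 0, 0], 0]
    - [[-0.6, 0, 0], 0]
    - [[-0.6, 0, 0], 0]
    - [[-0.4, 0, 0], 0]
    - [[-0.15, 0, 0], 0]
    - [[0, 0, 0], 0]
    - [[0, 0, 0], 0]

```text
clock: 25.25
position: [0.4913, -0.0735, 0.1189]
tool_rot: [-3.141, -0.0, 1.648]
force: [-0.9, 0.1, -4.0]
grip_width: 0.0543
```

```bash
python3 -c "
from h import *
plan([.4922,-.0778,.062],94.3)
c=bot.get_calibration('wrist')
im=bot.grab_frame('wrist'); cv2.imwrite('pics/w9.png',im)
np.save('w9.npy',c,allow_pickle=True)
im=bot.grab_frame('top'); cv2.imwrite('pics/t9.png',im)
cv2.imwrite('pics/t9z.png',cv2.resize(im[120:260,240:400],None,fx=4.5,fy=4,interpolation=cv2.INTER_CUBIC))
im=bot.grab_frame('scene'); cv2.imwrite('pics/s9.png',cv2.resize(im[140:270,240:400],None,fx=4.5,fy=4.5,interpolation=cv2.INTER_CUBIC))
"
```

```text
t 25.25 p [ 0.4913 -0.0735  0.1189] rpy [-3.141 -0.     1.648] F [-0.9  0.1 -4. ] w 0.0543
yaw 94.44 turn units 0.028 shift units xyz [-0.088  0.011  1.137]
```

View pics/w9.png

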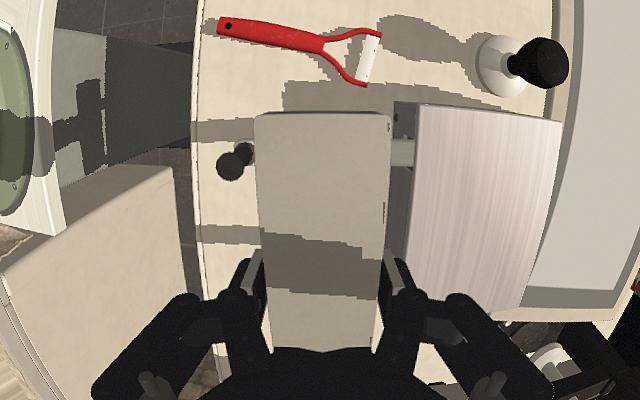

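View pics/t9z.png

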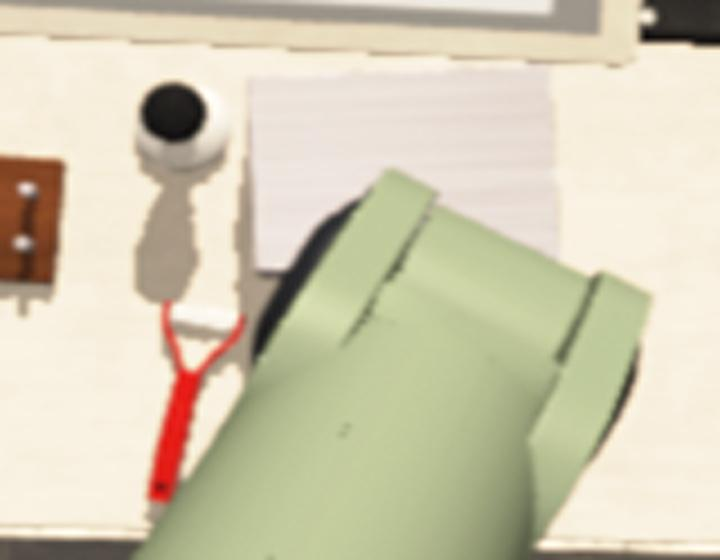

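View pics/s9.png

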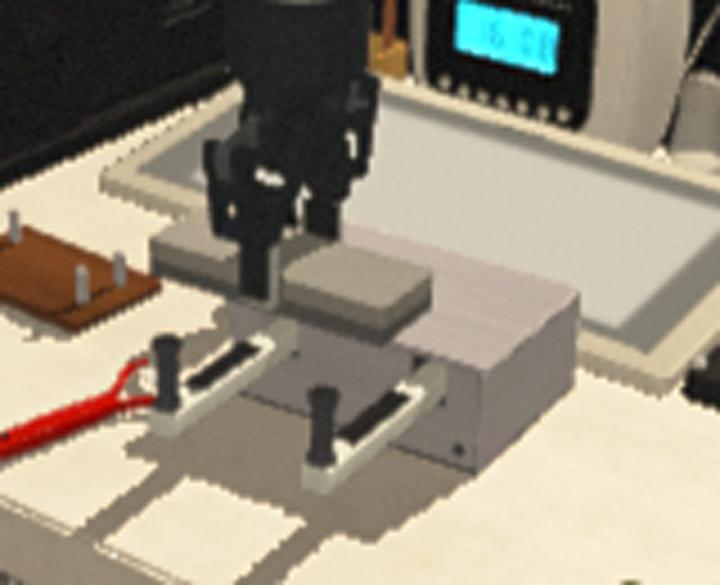

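```bash
python3 -c "
import cv2
w=cv2.imread('pics/w9.png')
cv2.imwrite('pics/w9z.png',cv2.resize(w[90:190,205:445],None,fx=3.3,fy=5,interpolation=cv2.INTER_CUBIC))
"
```

```text
(no output)
```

View pics/w9z.png

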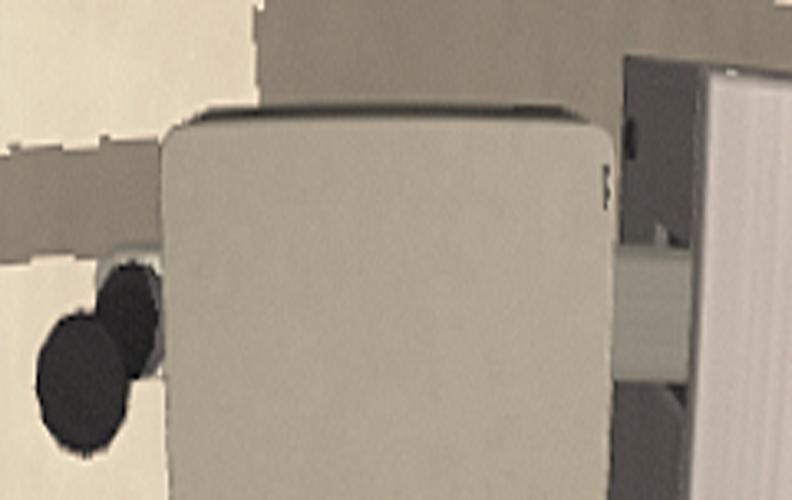

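```bash
python3 -c "
from h import *
c=np.load('w9.npy',allow_pickle=True).item()
f=lambda p:(p[0]/3.3+205,p[1]/5+90)
W=lambda p,z:onz('wrist',f(p),z,c)
A=W((163,125),.14);B=W((612,127),.14);D=W((168,480),.14);E=W((608,480),.14)
for p in (A,B,D,E): print(p.round(4))
for a,b in((D,A),(E,B)): d=b-a;print('yaw',np.degrees(np.arctan2(d[1],d[0])))
d=B-A; print('w',np.linalg.norm(d),np.degrees(np.arctan2(d[1],d[0])))
print('capL',W((83,383),.097).round(4),'boxFL',W((708,66),.07).round(4))
# stone center from left end
u=np.array([-np.sin(np.radians(4.4)),np.cos(np.radians(4.4))])
m=(A+B)[:2]/2; print('stone centre',(m-.075*u).round(4))
"
```

```text
[ 4.595e-01 -1.000e-04  1.400e-01]
[0.5129 0.0039 0.14  ]
[ 0.461  -0.0293  0.14  ]
[ 0.5162 -0.025   0.14  ]
yaw 92.85600731234189
yaw 96.32986845497015
w 0.05355998066058891 4.2921532043850945
capL [ 0.4372 -0.0326  0.097 ] boxFL [0.5468 0.0112 0.07  ]
stone centre [ 0.492  -0.0728]
```

servo_tool:
  targets:
    - [[-0.04, 0.01, 0.15], 0]
    - [[-0.04, 0, 0.25], 0]
    - [[0, 0, 0.25], 0]
    - [[0, 0, 0.2], 0]
    - [[0, 0, 0.12], 0]
    - [[0, 0, 0.06], 0]
    - [[0, 0, 0.04], 0]
    - [[0, 0, 0.03], 0]
    - [[0, 0, 0], 0]

```text
clock: 26.52
position: [0.4922, -0.0783, 0.0639]
tool_rot: [3.141, -0.0, 1.647]
force: [1.0, 0.4, -2.6]
grip_width: 0.0544
```

```bash
python3 -c "
from h import *
plan([.4922,-.0778,.060],94.3)
c=bot.get_calibration('wrist')
im=bot.grab_frame('wrist'); cv2.imwrite('pics/w10.png',im)
np.save('w10.npy',c,allow_pickle=True)
im=bot.grab_frame('scene'); cv2.imwrite('pics/s10.png',cv2.resize(im[170:250,260:370],None,fx=7,fy=7,interpolation=cv2.INTER_CUBIC))
"
```

```text
t 26.52 p [ 0.4922 -0.0783  0.0639] rpy [ 3.141 -0.     1.647] F [ 1.   0.4 -2.6] w 0.0544
yaw 94.38 turn units 0.015 shift units xyz [0.011 0.002 0.078]
```

View pics/s10.png

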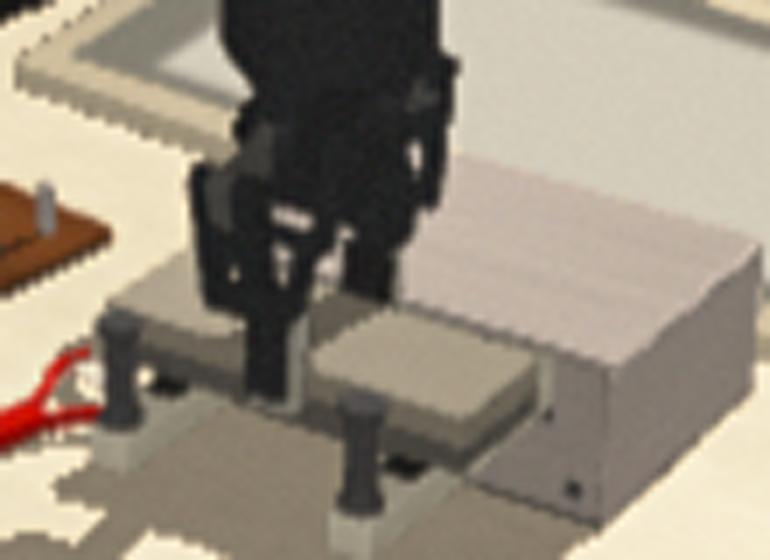

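View pics/w10.png

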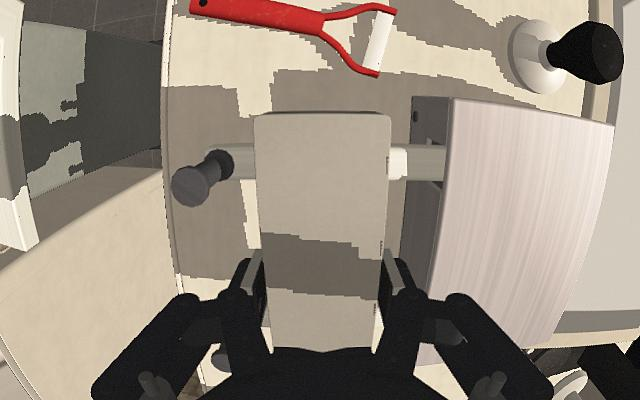

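servo_tool:
  targets:
    - [[0, 0, 0.02], 0]
    - [[0, 0, 0.02], 0]
    - [[0, 0, 0], 0]
    - [[0, 0, 0], 0]

```text
clock: 27.12
position: [0.4921, -0.0784, 0.0618]
tool_rot: [-3.142, 0.0, 1.647]
force: [0.1, -0.2, -4.7]
grip_width: 0.0539
```

servo_tool:
  targets:
    - [[0, 0, 0.02], 0]
    - [[0, 0, 0.02], 0]
    - [[0, 0, 0], 0]
    - [[0, 0, 0], 0]

```text
clock: 27.62
position: [0.4922, -0.0784, 0.0599]
tool_rot: [3.141, -0.0, 1.647]
force: [-0.9, 0.5, 1.2]
grip_width: 0.0542
```

servo_tool:
  targets:
    - [[0, 0, 0], 0]
    - [[0, 0, 0], 0]
    - [[0, 0, 0], 0]
    - [[0, 0, 0], 0]
  gripper: 0.55

```text
clock: 28.12
position: [0.4922, -0.0784, 0.0598]
tool_rot: [3.142, 0.0, 1.647]
force: [0.3, -0.0, 0.5]
grip_width: 0.0661
```

servo_tool:
  targets:
    - [[0, 0, -0.1], 0]
    - [[0, 0, -0.3], 0]
    - [[0, 0, -0.6], 0]
    - [[0, 0, -0.8], 0]
    - [[0, 0, -0.8], 0]
    - [[0.6, 0, -0.4], 0]
    - [[0.8, 0, 0], 0]
    - [[0.9, 0, 0], 0]
    - [[0.9, 0, 0], 0]
    - [[0.9, 0, 0], 0]
    - [[0.6, 0, 0], 0]
    - [[0, 0, 0], 0]

```text
clock: 29.62
position: [0.4738, 0.158, 0.2105]
tool_rot: [3.141, -0.001, 1.65]
force: [-0.2, -0.5, 0.1]
grip_width: 0.066
```

```bash
python3 -c "
from h import *
st()
im=bot.grab_frame('top'); cv2.imwrite('pics/t11.png',im)
cv2.imwrite('pics/t11z.png',cv2.resize(im[130:250,255:385],None,fx=6,fy=5,interpolation=cv2.INTER_CUBIC))
im=bot.grab_frame('scene'); cv2.imwrite('pics/s11.png',cv2.resize(im[170:250,260:370],None,fx=7,fy=7,interpolation=cv2.INTER_CUBIC))
"
```

```text
t 29.62 p [0.4738 0.158  0.2105] rpy [ 3.141e+00 -1.000e-03  1.650e+00] F [-0.2 -0.5  0.1] w 0.066
```

View pics/t11z.png

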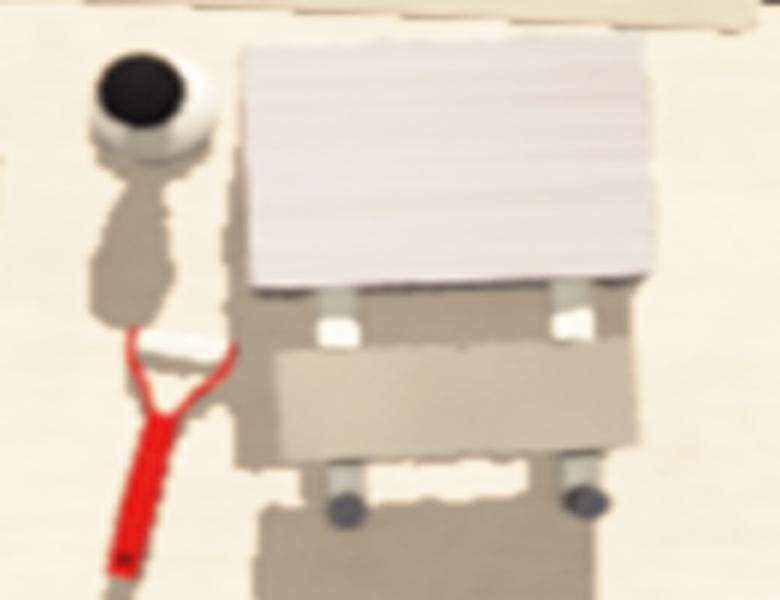

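View pics/s11.png

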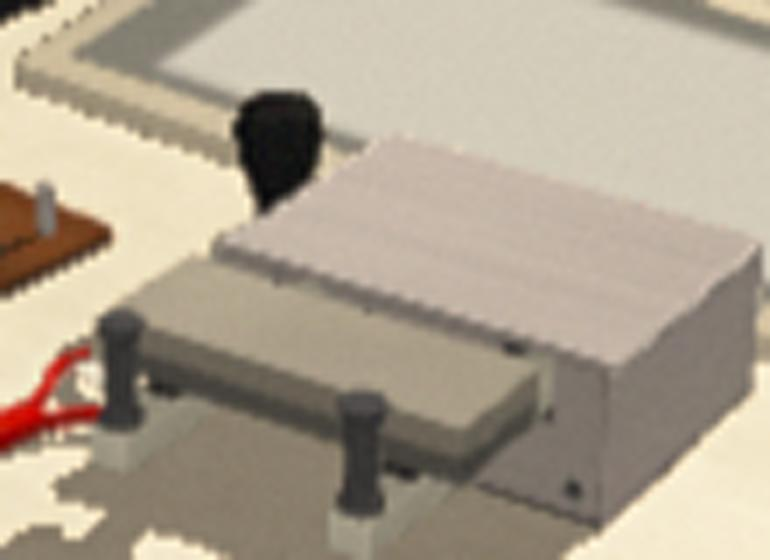

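```bash
python3 -c "
from h import *
f=lambda p:(p[0]/6+255,p[1]/5+130)
T=lambda p,z:onz('top',f(p),z)[:2]
P=[T(p,.081) for p in [(276,352),(633,339),(638,441),(282,461)]]
a=((P[0]-P[1])+(P[3]-P[2]))/2; print(np.linalg.norm(a),'yaw',np.degrees(np.arctan2(-a[0],a[1])))
C=np.mean(P,0); print('stone',C.round(4),[p.round(4) for p in P])
cl,cr=T((346,509),.097),T((586,500),.097)
al,ar=T((338,330),.058),T((572,322),.058)
print('caps',cl.round(4),cr.round(4),'arms',al.round(4),ar.round(4))
bl,br=T((250,288),.07),T((652,272),.07); print('box',bl.round(4),br.round(4))
y=np.radians(4.3);X=np.array([np.cos(y),np.sin(y)]);Y=np.array([-X[1],X[0]])
for n,m in [('caps',(cl+cr)/2+.052*X),('box',(bl+br)/2-.06*X)]:
  d=C-m; print(n,m.round(4),'err x',(d@X).round(4),'y',(d@Y).round(4))
print('arms y err',((al+ar)/2-C)@Y)
"
```

```text
0.14830221995104473 yaw 4.798795397545412
stone [ 0.4925 -0.0768] [array([ 0.5134, -0.0009]), array([ 0.5241, -0.1491]), array([ 0.4734, -0.1523]), array([ 0.4593, -0.005 ])]
caps [ 0.437  -0.0322] [ 0.4441 -0.1299] arms [ 0.5261 -0.0261] [ 0.533  -0.1255]
box [0.5457 0.0114] [ 0.5587 -0.1575]
caps [ 0.4924 -0.0772] err x 0.0002 y 0.0003
box [ 0.4924 -0.0776] err x 0.0002 y 0.0007
arms y err -0.0017630158988538056
```

```bash
python3 -c "
from h import *
a=cv2.imread('pics/top0.png');b=cv2.imread('pics/t11.png')
for n,lo,hi,roi in [('peeler',(0,120,120),(8,255,255),(190,260,260,300)),('mug',(30,80,30),(50,255,200),(215,260,405,450))]:
  for i in (a,b):
    m=cv2.inRange(cv2.cvtColor(i,cv2.COLOR_BGR2HSV),lo,hi)[roi[0]:roi[1],roi[2]:roi[3]]
    M=cv2.moments(m,True); print(n,round(M['m10']/M['m00'],2),round(M['m01']/M['m00'],2),M['m00'])
print('tamper diff',cv2.absdiff(a,b)[135:170,265:292].mean())
st(); bot.job_done()
"
```

```text
peeler 19.39 33.06 256.0
peeler 19.4 33.15 256.0
mug 24.9 25.92 286.0
mug 24.8 26.15 282.0
tamper diff 0.6352733686067019
t 29.73 p [0.4742 0.1555 0.2104] rpy [3.141 0.    1.647] F [ 0.  -1.4  0.4] w 0.0661
the job is handed in; nothing more can be done
```

The stone lies flat and square across both pulled-out arms, centred on the pads, and I handed the job in at 29.7 s of the 67 s allowed.

I pulled both arms by their posts until they stopped, feeling about 22 N at each stop. I lifted the stone out of the stand and stood it on edge on the free counter, then tipped it flat with a push near its top. I took it again across its width and lowered it onto the pads, releasing at about 1 N of contact.

**Last checks, from the top camera:**
- **Centring:** the stone's centre is less than 1 mm from the pad midpoint when measured from the posts and from the box, and 1.8 mm off along its length when measured from the arms.
- **Squareness:** it is turned about 0.5° from square with the rest.
- **Arms:** the posts are at their fully-out positions.
- **Bystanders:** the peeler, the mug and the tamper did not move.
- **Robot:** it is clear of everything.

**Disagreement:** while I was measuring the stone, the wrist and top cameras differed by about 3 mm on its position. I aimed close to the midpoint between them. No check failed.

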